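# Set the contact gap with the thumbwheel

## Task

Set the contact gap on the wooden test rig: rub a fingertip lightly over the top of its knurled wheel, in as many strokes as it takes, until the face of the sliding jaw is in line with the upright gauge blade, then take the hand away. Move the jaw only by rolling the wheel, never by pushing the jaw itself, and leave the other things on the bench where they are.

Things in the scene. Friction and masses are not known exactly. Their poses are not given: they have to be found in the camera images.
- rig: Contact-gap rig, fixed to the bench: wooden base 110 (x) x 260 (y) x 25 mm high, origin at the centre of its underside, z up. Along its y axis: wheel at y = -85 mm, sliding jaw, then a fixed aluminium block (44 x 30 x 52 mm, y 42 to 72 mm, top 77 mm above the bench) with a brass contact facing the jaw. Nothing near the wheel is higher than 77 mm above the bench but the wheel and its cheeks.
- wheel: Knurled steel wheel standing on edge, diameter 60 mm, 18 mm wide, axle along the rig's x. Origin at its centre, 77 mm above the bench (its own y and z turn with it). Stiff to turn (about 2 N at the rim), stays where left. Stroking its top towards the rig's +y closes the gap, towards -y opens it: 30 mm of rim moves the jaw 10 mm the same way as the wheel's top.
- wheel_top (a point): Top of the wheel's rim, 107 mm above the bench; stays on top as the wheel turns, axes the rig's. Cheek discs of 44 mm diameter flank the wheel (34 mm over both), so only the rim's outer 8 mm is exposed. The wheel sits with the jaw on one sprung plate: pressed, all of it sinks straight down up to 10 mm, beginning at about 3 N and taking 0.9 N more per mm, and rises again when released.
- jaw: Sliding jaw: aluminium block 44 (x) x 28 (y) x 34 mm high, sliding along the rig's y, geared to the wheel; axes the rig's; top 77 mm above the bench. Origin at the lower edge of its flat face that looks to +y (to the gap), mid-width. A brass contact stands out 6 mm beyond that face; it does not count, the flat face does.
- jaw_face (a point): Middle of the upper edge of the jaw's flat +y face, 34 mm above the jaw's origin. Its place along the rig's y is set against the gauge blade. The jaw travels from rig y = -30 mm (wide open) to 26 mm.
- mark: Gauge mark: thin dark steel upright blade, 18 (x) x 2 (y) x 52 mm high on a small foot, fixed on the rig's base beside the slide at rig x = 36 mm; its place along the slide differs each time. Origin under the blade's middle plane, 25 mm above the bench; axes the rig's. The gap is right when the jaw face's y in this frame is 0 (negative: gap still too wide).
- meter: Yellow hand-held meter, 90 x 180 x 45 mm, lying on the bench; a bystander. Origin under its centre.
- driver: Screwdriver lying on the bench beside the rig on its +x side; a bystander.
- spare: Spare knurled steel wheel, 48 mm diameter, 22 mm high, lying flat on the bench on the rig's -x side; a bystander, origin under its centre.
- spacer: Brass ring, 32 mm diameter, 12 mm high, lying flat on the bench on the rig's -x side; a bystander.
- jar: Small closed clear jar, 48 mm diameter, 60 mm high, beyond the rig's +y end; a bystander.
- mug: White mug, 80 mm diameter, 90 mm high; a bystander.

How it is judged:
By the outcome, as a careful person would: the job done as asked, in the order asked, and still so for the second after the job is handed in, with the robot touching nothing.
It also fails if it takes over 58 s, if anything falls off the work surface, if the arm or the gripper's body presses on something with over 40 N, if the wrist force passes 120 N, or if a joint passes its speed limit or range.

## Robot

A 7-joint arm with a two-finger parallel gripper is mounted at the origin on the work surface. World frame = base frame: x ahead of the robot, y to its left, z up, the work surface at z = 0. Lengths are in m, angles in rad, forces in N, time in s.
With the tool pointing down it reaches from about 0.4 to 0.875 m from the base axis. Payload 19.3 kg.
Tool frame: the origin (TCP) lies at the very end of the fingers, on their centre line; the grasp point (between the pads) lies 19 mm behind it; z points along the fingers, y is the direction in which the jaws open and shut (so a half turn about z gives the same grasp; the last joint's range is limited). The gripper opens to 85 mm and grips with 20 to 120 N. Pads are 22 mm wide; open, the fingers measure 114 mm over their backs; the gripper's body (76 mm by 85 mm) begins 54 mm behind the grasp point. The pads swing forward as they close: fully open they stand 13 mm farther back than shut.
Start: joints at [1.173, 0.521, -0.036, 1.599, 0.021, 1.021, -0.113], TCP at [0.201, -0.592, 0.192] pointing down, gripper open.
Joint ranges: [-2.91, 2.91], [-0.3, 2.13], [-1.5, 1.42], [0.17, 2.43], [-1.26, 4.41], [0.16, 1.93], [-2.52, 2.52]. Speed limits (rad/s): [1.89, 1.89, 2.39, 2.39, 3.01, 3.01, 3.01].

## Interface

Orientations are given as [roll, pitch, yaw] about the fixed x, y, z axes, in that order (R = Rz(yaw) Ry(pitch) Rx(roll)).
In Python, from workcell import bot gives the robot as it stands. The module is installed in compiled form; this text tells all that it offers.
- The arm moves only by the shell command python3 -m inch 'ROWS' [FORCE]. ROWS is JSON, a list of rows, each an object of numbers: "dx", "dy", "dz": the shift along the tool's x, y, z in mm; "rx", "ry", "rz": the turn, a rotation vector about the tool's x, y, z in rad; "hand": the closure, from -1 (fully open) to 1 (shut), so that 0 is half open. In form: [{"dx": .., "dy": .., "dz": .., "rx": .., "ry": .., "rz": .., "hand": ..}, ...]. A call has 1 to 10 rows; each row shifts and turns the commanded pose from where the row before left it, along the tool's axes as they then stand; what a row does not reach is not made up. A row lasts 1/10 s, in which the tool goes at most 50 mm and 8.59 degrees, less where a joint would pass 70% of its speed; a pose out of reach is approached as far as the arm can. A call with a gripper value outside its range is refused whole. The fingers move at their own pace and stop on an object; FORCE is the grip in N (left out, the last holds). Time passes only in rows, so rows that do not move let the fingers close. It gives the time, the measured TCP pose, the force and the opening at its end, in the units of the state.
- bot.observe(): the state, without advancing time (a new reading comes with each control period).
- bot.grab_frame(name): name is "scene" or "side" or "wrist"; returns (picture, depth): 400x640x3 uint8, red, green, blue; 400x640 float32, m along the optical axis (not along the pixel's ray), 0 where there is no reading.
- bot.get_calibration(name): a dict with "vertical_fov" (degrees; the focal length in pixels is half the picture's height over the tangent of half this angle, whatever the lens; pixels are square), "cx", "cy" (the principal point, pixels), "origin" and "orientation" of the camera in the world. Camera axes: x right, y down, z forward; pixel columns grow to the right and rows downward; lengths in m; the calibration is good to about 2 mm. The wrist camera is an equidistant fisheye: a pixel r from the principal point sees the ray r / f radians off the axis. A picture is of the moment at which its call begins: read the wrist's pose just before it. get_calibration takes no time and is no camera call; for the wrist camera it gives the pose at the moment of the call.
- bot.job_done(): hands the job in, once; it reports no verdict.
Trained networks look in the newest picture that a camera, given by its name, has taken for a name from the list of things; names that differ only in an ending like _2 or _b are one class to them, and where a whole thing is asked for, a point or a joint stands for the part that bears it (a point fixed in the world has none). Each returns a list of dicts, best first, with "score" (0 to 1); they miss things now and then, are a little off and sometimes report something else, mostly with a low value. They report only what shows in the picture. A call takes as long as a camera call.
- bot.trace(camera, target): "region" (400x640 bool, what is visible of it) and "box" ([left, top, right, bottom] in pixels, round what is visible of it).
- bot.tip_of(camera, target): "centre" ([row, column] in pixels: a listed point, or the origin of a listed thing).
The state is a dict: "clock": time; "qpos": joint angles; "qd": joint speeds; "joint_efforts": joint torques, N m; "position": TCP position; "tool_rot": TCP orientation; "force": force on the tool from outside, world axes, zero at the start; "moment": the same for the moment, N m; "grip_width": finger opening in m.
Only numpy, scipy, OpenCV 4.12 (cv2) and the standard library are available. Lean on these libraries where they do the work, as an engineer would, in place of code of your own. Each camera call takes 0.05 s, during which the arm holds its last target.

## Working session

There is one attempt and no reset: what is moved stays moved. The work goes in short steps, Python scripts to look and compute and a shell command to move; the robot and the scene stay as the last step left them, time stands still between calls to the robot, and variables do not carry over. Pictures are saved under pics/ and viewed, and the job is handed in when it is done.

```bash
mkdir -p pics; cat > h.py <<'E'
import numpy as np, cv2
from scipy.spatial.transform import Rotation as R
from workcell import bot
def cam(n):
    c=bot.get_calibration(n); o=np.array(c["origin"]); q=np.array(c["orientation"])
    Rm=q if q.shape==(3,3) else (R.from_euler('xyz',q).as_matrix() if q.size==3 else R.from_quat(q).as_matrix())
    f=200/np.tan(np.radians(c["vertical_fov"])/2)
    return f,c["cx"],c["cy"],o,Rm
def w2p(n,P,c=None):
    f,cx,cy,o,Rm=c or cam(n); p=Rm.T@(np.array(P)-o)
    return np.array([cy+f*p[1]/p[2],cx+f*p[0]/p[2]])
def ray(n,rc,c=None):
    f,cx,cy,o,Rm=c or cam(n); d=np.array([(rc[1]-cx)/f,(rc[0]-cy)/f,1])
    if n=="wrist":
        r=np.hypot(d[0],d[1]); d=np.array([d[0]/r*np.sin(r),d[1]/r*np.sin(r),np.cos(r)])
    return o,Rm@d
def onz(n,rc,z,c=None):
    o,d=ray(n,rc,c); return o+d*(z-o[2])/d[2]
def save(img,name): cv2.imwrite("pics/"+name,img[:,:,::-1])
E
python3 - <<'E'
from h import *
for n in ["scene","side","wrist"]:
    print(n,bot.get_calibration(n))
    im,d=bot.grab_frame(n); save(im,n+"0.png"); np.save(n+"0d.npy",d)
s=bot.observe(); print(s)
for n in ["scene","side"]:
    for t in ["rig","wheel","wheel_top","jaw","jaw_face","mark"]:
        r=bot.tip_of(n,t)
        for x in r[:2]: print(n,t,np.round(x["centre"],1),round(x["score"],2))
E
```

```text
scene {'vertical_fov': 53.962965035117485, 'cx': 320.3687767954642, 'cy': 196.97177755979052, 'origin': array([ 1.19041261, -0.14552734,  0.88664401]), 'orientation': array([-2.45886043,  0.01280235,  1.26842984])}
side {'vertical_fov': 56.72485036376895, 'cx': 318.69596795683117, 'cy': 193.67507016122178, 'origin': array([ 0.44369116, -0.55830564,  0.8411412 ]), 'orientation': array([-2.45324724,  0.00781579, -0.19015448])}
wrist {'vertical_fov': 65.70646984690485, 'cx': 322.8824044110147, 'cy': 197.34148390282564, 'origin': array([ 0.27247454, -0.56644639,  0.37289846]), 'orientation': array([ 2.84110864e+00,  7.00655833e-04, -1.24212910e+00])}
{'clock': 0.15, 'qpos': array([ 1.17280584,  0.52189379, -0.03633086,  1.59985819,  0.02115582,
        1.02113737, -0.1127909 ]), 'qd': array([-9.89965222e-04, -1.73226397e-03,  8.04654320e-05, -2.95901274e-04,
        1.23272586e-03, -6.15446391e-04, -1.50634939e-05]), 'joint_efforts': array([ 2.29151869e-03, -9.27385926e+01,  1.98075101e+00, -3.70048535e+01,
        1.79966481e-02,  6.46379893e-03, -8.20986747e-05]), 'position': array([ 0.20110765, -0.59144582,  0.19125428]), 'tool_rot': array([-3.14067869e+00,  2.34341656e-05,  3.27766819e-01]), 'force': array([0.54037104, 0.73642123, 0.0076521 ]), 'moment': array([ 0.0197128 ,  0.00280053, -0.00771273]), 'grip_width': 0.08557310819654916}
scene rig [213.  315.7] 0.58
scene wheel [178.9 325.6] 0.74
scene wheel [202.9 280.1] 0.47
scene wheel_top [200.3 278. ] 0.55
scene jaw [207.6 307.4] 0.66
scene jaw_face [199.  306.2] 0.52
scene mark [216.8 318.4] 0.38
side wheel [228.3 328.1] 0.48
side wheel_top [225.2 328.5] 0.88
side wheel_top [376.2 406. ] 0.23
side jaw [218.9 319.9] 0.57
side jaw_face [206.6 319.8] 0.63
side mark [224.2 328.4] 0.59
side mark [210.1 333.6] 0.47
```

View pics/scene0.png

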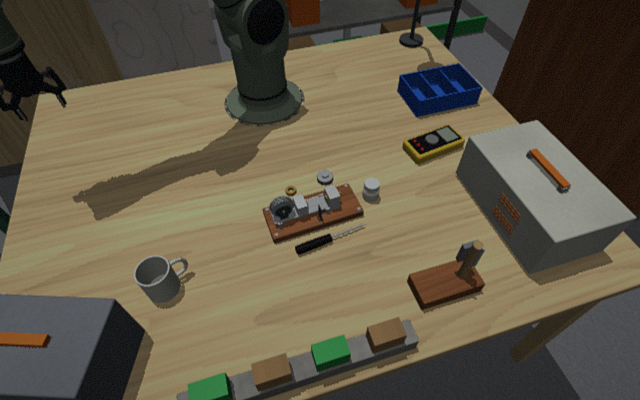

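View pics/side0.png

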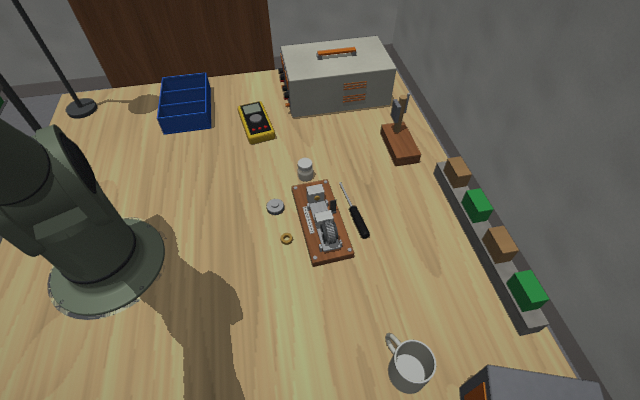

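View pics/wrist0.png

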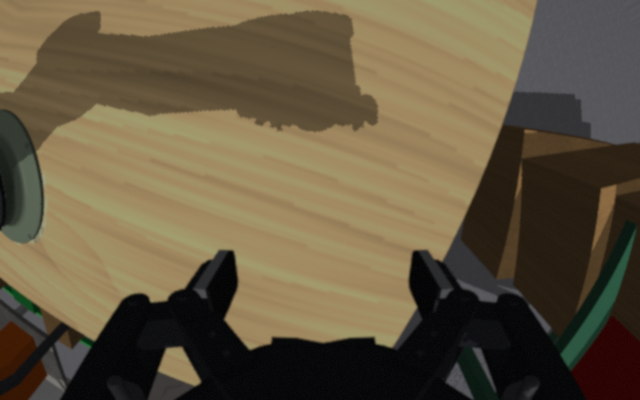

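```bash
python3 - <<'E'
import cv2
a=cv2.imread('pics/scene0.png')[150:260,250:380]; b=cv2.imread('pics/side0.png')[160:260,270:390]
cv2.imwrite('pics/c1.png',cv2.resize(a,None,fx=6,fy=5.4,interpolation=cv2.INTER_CUBIC)[:600,:800])
cv2.imwrite('pics/c2.png',cv2.resize(b,None,fx=6,fy=6,interpolation=cv2.INTER_CUBIC))
E
```

```text
(no output)
```

View pics/c1.png

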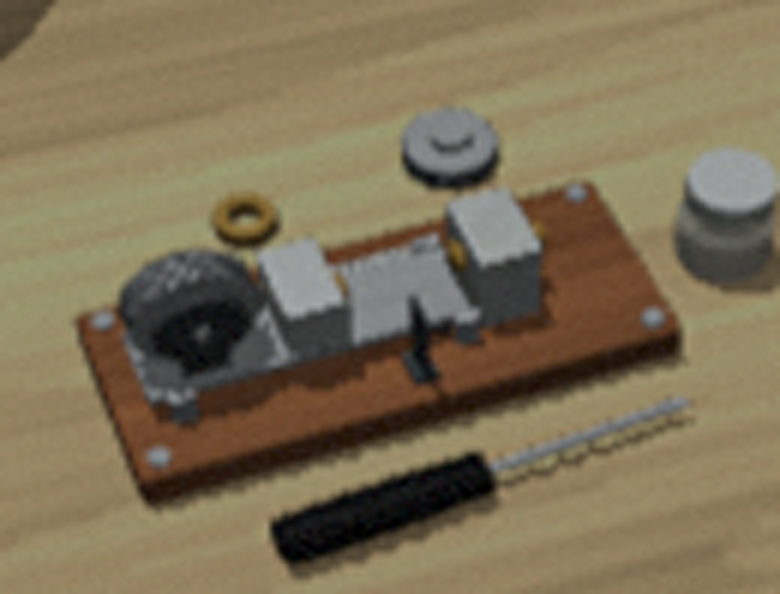

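View pics/c2.png

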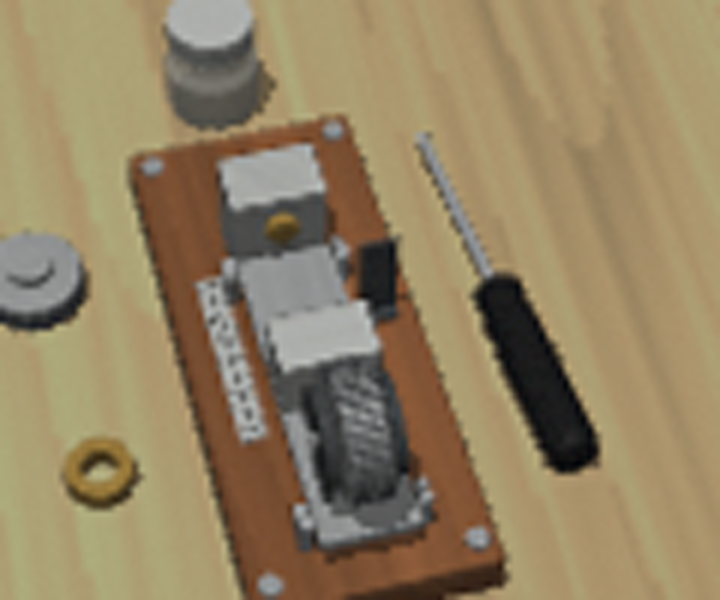

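The scene view shows the rig around (315,210) px with its wheel at (280,203), the jaw at (300,200) and the dark blade at (320,212). In the side view the wheel is at (328,228) and the blade at (333,206). I'll fit the rig pose next.

```bash
python3 - <<'E'
from h import *
from scipy.optimize import least_squares
S=lambda u,v:(150+v/5.4,250+u/6); D=lambda u,v:(160+v/6,270+u/6)
# rig pts (x,y,z mm)
obs=[("scene",(-55,-130,25),S(80,318)),("scene",(55,130,25),S(681,337)),("scene",(-55,130,25),S(590,182)),("scene",(55,-130,0),S(150,502)),
("side",(-55,130,25),D(132,155)),("side",(55,130,25),D(347,118)),("side",(55,-130,25),D(505,572)),
("scene",(-22,72,77),S(495,188)),("scene",(22,72,77),S(543,232))]
C={n:cam(n) for n in("scene","side")}
def W(p,q):
    c,s=np.cos(p[2]),np.sin(p[2]); q=np.array(q)/1000
    return np.array([p[0]+c*q[0]-s*q[1],p[1]+s*q[0]+c*q[1],q[2]])
f=lambda p:np.concatenate([w2p(n,W(p,q),C[n])-np.array(o) for n,q,o in obs])
r=least_squares(f,[.6,-.2,.1]); p=r.x; print(p,np.round(r.fun,1)); np.save("rig.npy",p)
print("wheeltop",W(p,(0,-85,107)))
for n in C: print(n,w2p(n,W(p,(0,-85,107)),C[n]))
print("cam on bottom", )
# jaw/mark y along rig for detected
for n,t,rc,z,x in [("scene","jawface",(199,306.2),.077,0),("side","jawface",(206.6,319.8),.077,0)]:
    g=onz(n,rc,z,C[n])[:2]-p[:2]; c,s=np.cos(p[2]),np.sin(p[2]); print(n,t,g@[c,s],g@[-s,c])
E
```

```text
[0.55327597 0.01891458 0.04794953] [-1.2 -1.6 -1.5  0.3 -1.   0.   1.2 -1.6  0.1 -0.6 -0.6  0.3 -1.2 -0.1
 -0.5  1.7  3.  -0.3]
wheeltop [ 0.55735012 -0.06598772  0.107     ]
scene [199.12809791 280.15502502]
side [225.5258094  328.83599591]
cam on bottom
scene jawface -0.00023250383797941812 -0.016024531512451905
side jawface -0.002141763901525678 -0.0019776484085222016
```

```bash
python3 -m inch '[{"dx":31,"dy":-24,"dz":-1,"hand":1},{"dx":31,"dy":-24,"dz":-1,"hand":1},{"dx":31,"dy":-24,"dz":-1,"hand":1},{"dx":31,"dy":-24,"dz":-1,"hand":1},{"dx":31,"dy":-24,"dz":-1,"hand":1},{"dx":31,"dy":-24,"dz":-1,"hand":1},{"dx":31,"dy":-24,"dz":-1,"hand":1},{"dx":31,"dy":-24,"dz":-1,"hand":1},{"dx":31,"dy":-24,"dz":-1,"hand":1},{"dx":31,"dy":-24,"dz":-1,"hand":1}]' 30
```

```text
schema error: expected keys dx, dy, dz, rx, ry, rz, hand
```

All keys are required, so I'll include them.

```bash
python3 -m inch '[{"dx":31,"dy":-24,"dz":-1,"rx":0,"ry":0,"rz":0,"hand":1},{"dx":31,"dy":-24,"dz":-1,"rx":0,"ry":0,"rz":0,"hand":1},{"dx":31,"dy":-24,"dz":-1,"rx":0,"ry":0,"rz":0,"hand":1},{"dx":31,"dy":-24,"dz":-1,"rx":0,"ry":0,"rz":0,"hand":1},{"dx":31,"dy":-24,"dz":-1,"rx":0,"ry":0,"rz":0,"hand":1},{"dx":31,"dy":-24,"dz":-1,"rx":0,"ry":0,"rz":0,"hand":1},{"dx":31,"dy":-24,"dz":-1,"rx":0,"ry":0,"rz":0,"hand":1},{"dx":31,"dy":-24,"dz":-1,"rx":0,"ry":0,"rz":0,"hand":1},{"dx":31,"dy":-24,"dz":-1,"rx":0,"ry":0,"rz":0,"hand":1},{"dx":31,"dy":-24,"dz":-1,"rx":0,"ry":0,"rz":0,"hand":1}]' 30
```

```text
clock: 1.75
position: [0.4182, -0.2633, 0.202]
tool_rot: [3.141, -0.0, 0.328]
force: [1.5, -1.2, 0.5]
grip_width: 0.0001
```

```bash
python3 -m inch '[{"dx":0,"dy":0,"dz":0,"rx":0,"ry":0,"rz":-0.13,"hand":1},{"dx":0,"dy":0,"dz":0,"rx":0,"ry":0,"rz":-0.13,"hand":1},{"dx":0,"dy":0,"dz":0,"rx":0,"ry":0,"rz":-0.13,"hand":1},{"dx":0,"dy":0,"dz":0,"rx":0,"ry":0,"rz":-0.13,"hand":1},{"dx":0,"dy":0,"dz":0,"rx":0,"ry":0,"rz":-0.13,"hand":1},{"dx":0,"dy":0,"dz":0,"rx":0,"ry":0,"rz":-0.13,"hand":1},{"dx":0,"dy":0,"dz":0,"rx":0,"ry":0,"rz":-0.13,"hand":1},{"dx":0,"dy":0,"dz":0,"rx":0,"ry":0,"rz":-0.13,"hand":1},{"dx":0,"dy":0,"dz":0,"rx":0,"ry":0,"rz":-0.13,"hand":1},{"dx":0,"dy":0,"dz":0,"rx":0,"ry":0,"rz":-0.13,"hand":1}]'
python3 - <<'E'
from h import *
s=bot.observe();print(s["position"],s["tool_rot"],s["qpos"])
Rm=R.from_euler('xyz',s["tool_rot"]).as_matrix(); t=np.array([.55735,-.06599,.2])
print(Rm.T@(t-s["position"])*1000)
E
```

```text
clock: 2.75
position: [0.4175, -0.2648, 0.2018]
tool_rot: [3.141, 0.0, 1.633]
force: [0.2, 0.2, -0.3]
grip_width: -0.0001
[ 0.41746824 -0.2647524   0.20180632] [3.14142772e+00 1.59353384e-04 1.63306226e+00] [ 0.78462026  0.32583664 -0.42426221  1.90874968  0.16395136  0.94035489
  0.34534965]
[189.67326167 151.97852314   1.80116435]
```

```bash
python3 -m inch '[{"dx":20,"dy":19,"dz":0,"rx":0,"ry":0,"rz":0,"hand":1},{"dx":20,"dy":19,"dz":0,"rx":0,"ry":0,"rz":0,"hand":1},{"dx":20,"dy":19,"dz":0,"rx":0,"ry":0,"rz":0,"hand":1},{"dx":20,"dy":19,"dz":0,"rx":0,"ry":0,"rz":0,"hand":1},{"dx":20,"dy":19,"dz":0,"rx":0,"ry":0,"rz":0,"hand":1},{"dx":20,"dy":19,"dz":0,"rx":0,"ry":0,"rz":0,"hand":1},{"dx":20,"dy":19,"dz":0,"rx":0,"ry":0,"rz":0,"hand":1},{"dx":20,"dy":19,"dz":0,"rx":0,"ry":0,"rz":0.0,"hand":1},{"dx":0,"dy":0,"dz":0,"rx":0,"ry":0,"rz":0,"hand":1}]'
python3 - <<'E'
from h import *
im,d=bot.grab_frame("wrist"); save(im,"w1.png"); np.save("w1d.npy",d); np.save("w1cam.npy",np.array(cam("wrist"),dtype=object),allow_pickle=True)
s=bot.observe();print(s["position"],s["tool_rot"],s["force"])
for t in ["wheel_top","jaw","jaw_face","mark"]:
    for x in bot.tip_of("wrist",t)[:2]: print(t,np.round(x["centre"],1),round(x["score"],2))
E
```

```text
clock: 3.65
position: [0.5618, -0.0928, 0.2017]
tool_rot: [3.141, -0.002, 1.632]
force: [-0.2, -0.6, 0.4]
grip_width: 0.0001
[ 0.56068463 -0.0947585   0.20152277] [ 3.14151339e+00 -6.86508778e-04  1.63022089e+00] [-1.04028665 -0.166379    0.04532561]
wheel_top [156.5 320.8] 0.77
wheel_top [ 62.3 398.8] 0.19
jaw [ 92.5 320.6] 0.74
jaw_face [ 61.3 398.3] 0.65
jaw_face [ 88.7 318.8] 0.55
mark [ 67.5 355.5] 0.79
```

View pics/w1.png

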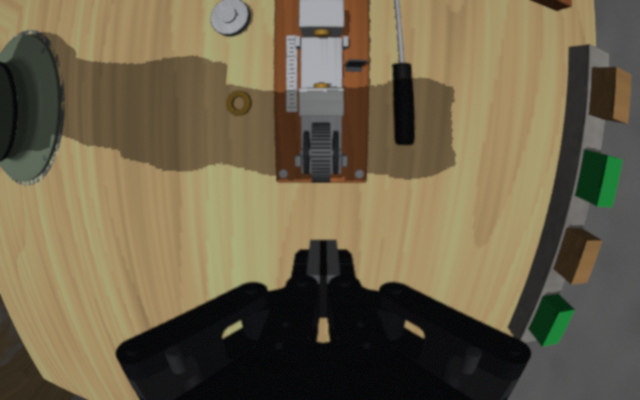

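```bash
python3 - <<'E'
import cv2
a=cv2.imread('pics/w1.png')[0:200,260:400]
cv2.imwrite('pics/w1c.png',cv2.resize(a[0:130],None,fx=5,fy=4.6,interpolation=cv2.INTER_CUBIC))
E
```

```text
(no output)
```

View pics/w1c.png

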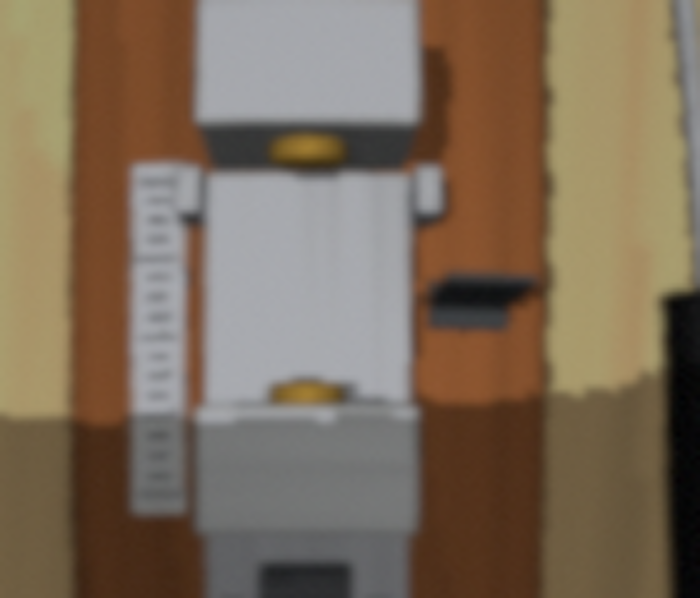

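```bash
python3 - <<'E'
from h import *
c=np.load("w1cam.npy",allow_pickle=True); d=np.load("w1d.npy"); p=np.load("rig.npy")
def rig(P): g=P[:2]-p[:2]; cc,s=np.cos(p[2]),np.sin(p[2]); return np.round(np.array([g@[cc,s],g@[-s,cc]])*1000,1)
for nm,rc,z in [("wheeltop",(156.5,320.8),.107),("jawface net",(88.7,318.8),.077),("mark base net",(67.5,355.5),.025),
 ("rig corner BL",(181,277.5),.025),("rig corner BR",(181,367),.025)]:
    print(nm,rig(onz("wrist",rc,z,c)))
im=cv2.imread("pics/w1.png").astype(int)
print("jaw col 312 / 330:"); 
for cl in (308,330,335): print(cl,im[74:100,cl].mean(1).round().astype(int))
for cl in (350,354,358,362): print(cl,im[56:78,cl].mean(1).round().astype(int))
for r in range(58,76,2): print(r, im[r,344:372].mean(1).round().astype(int))
E
```

```text
Traceback (most recent call last):
  File "h.py", line 18, in onz
    o,d=ray(n,rc,c); return o+d*(z-o[2])/d[2]
        ~~~^^^^^^^^
  File "h.py", line 13, in ray
    f,cx,cy,o,Rm=c or cam(n); d=np.array([(rc[1]-cx)/f,(rc[0]-cy)/f,1])
                 ^^^^^^^^^^^
ValueError: The truth value of an array with more than one element is ambiguous. Use a.any() or a.all()
```

```bash
sed -i 's/c or cam(n)/(cam(n) if c is None else c)/' h.py; python3 - <<'E'
from h import *
c=list(np.load("w1cam.npy",allow_pickle=True)); p=np.load("rig.npy")
def rig(P): g=P[:2]-p[:2]; cc,s=np.cos(p[2]),np.sin(p[2]); return np.round(np.array([g@[cc,s],g@[-s,cc]])*1000,1)
for nm,rc,z in [("wheeltop",(156.5,320.8),.107),("jawface net",(88.7,318.8),.077),("jawface L",(88.3,300),.077),("jawface R",(88.3,342.5),.077),("mark base net",(67.5,355.5),.025),
 ("rig corner BL",(181,277.5),.025),("rig corner BR",(181,367),.025),("blade top L",(60,350),.077),("blade top R",(61,367),.077),
 ("blockfaceL",(26.5,300),.077),("blockR",(26.5,344),.077)]:
    print(nm,rig(onz("wrist",rc,z,c)))
im=cv2.imread("pics/w1.png").astype(int)
for cl in (350,354,358,362): print(cl,im[56:78,cl].mean(1).round().astype(int))
E
```

```text
wheeltop [ -0.4 -84.5]
jawface net [ -3.2 -22.1]
jawface L [-21.5 -21.8]
jawface R [ 19.8 -21.3]
mark base net [37.4  6.3]
rig corner BL [ -52.5 -128.6]
rig corner BR [  55.  -127.3]
blade top L [26.7  7.3]
blade top R [43.3  7. ]
blockfaceL [-22.3  41.1]
blockR [20.5 41.6]
350 [88 87 82 73 58 39 25 18 20 23 36 51 62 65 66 74 85 87 89 89 90 90]
354 [89 90 84 76 60 42 26 19 18 21 33 50 60 65 65 73 83 89 91 90 91 90]
358 [85 85 82 74 60 44 25 18 18 20 31 48 60 64 64 70 80 86 86 87 86 87]
362 [83 82 81 76 64 46 28 22 23 35 52 65 72 74 79 82 83 85 84 83 85 85]
```

```bash
python3 -m inch '[{"dx":8,"dy":-2,"dz":20,"rx":0,"ry":0,"rz":0.01,"hand":1},{"dx":8,"dy":0,"dz":30,"rx":0,"ry":0,"rz":0,"hand":1},{"dx":0,"dy":0,"dz":25,"rx":0,"ry":0,"rz":0,"hand":1},{"dx":0,"dy":0,"dz":10,"rx":0,"ry":0,"rz":0,"hand":1},{"dx":0,"dy":0,"dz":5,"rx":0,"ry":0,"rz":0,"hand":1},{"dx":0,"dy":0,"dz":0,"rx":0,"ry":0,"rz":0,"hand":1}]'
python3 -m inch '[{"dx":0,"dy":0,"dz":4,"rx":0,"ry":0,"rz":0,"hand":1},{"dx":0,"dy":0,"dz":4,"rx":0,"ry":0,"rz":0,"hand":1},{"dx":0,"dy":0,"dz":0,"rx":0,"ry":0,"rz":0,"hand":1}]'
```

```text
clock: 4.5
position: [0.5573, -0.0809, 0.112]
tool_rot: [3.141, 0.0, 1.617]
force: [-0.3, 0.4, 0.1]
grip_width: -0.0002
clock: 4.8
position: [0.5572, -0.0806, 0.1036]
tool_rot: [-3.142, 0.0, 1.618]
force: [-0.1, 0.5, 1.0]
grip_width: -0.0001
```

```bash
python3 -m inch '[{"dx":3,"dy":0,"dz":0,"rx":0,"ry":0,"rz":0,"hand":1},{"dx":3,"dy":0,"dz":0,"rx":0,"ry":0,"rz":0,"hand":1}]'
python3 -m inch '[{"dx":4,"dy":0,"dz":0,"rx":0,"ry":0,"rz":0,"hand":1},{"dx":4,"dy":0,"dz":0,"rx":0,"ry":0,"rz":0,"hand":1}]'
python3 -m inch '[{"dx":4,"dy":0,"dz":0,"rx":0,"ry":0,"rz":0,"hand":1},{"dx":4,"dy":0,"dz":0,"rx":0,"ry":0,"rz":0,"hand":1}]'
python3 -m inch '[{"dx":4,"dy":0,"dz":0,"rx":0,"ry":0,"rz":0,"hand":1},{"dx":4,"dy":0,"dz":0,"rx":0,"ry":0,"rz":0,"hand":1}]'
python3 - <<'E'
from h import *
im,d=bot.grab_frame("wrist"); save(im,"w2.png")
E
```

```text
clock: 5.0
position: [0.5571, -0.0742, 0.1039]
tool_rot: [3.141, -0.0, 1.618]
force: [-0.9, 0.1, 1.1]
grip_width: -0.0001
clock: 5.2
position: [0.5566, -0.066, 0.1038]
tool_rot: [3.141, -0.0, 1.618]
force: [-0.1, -0.1, 0.5]
grip_width: 0.0
clock: 5.4
position: [0.5562, -0.058, 0.1037]
tool_rot: [3.142, -0.0, 1.618]
force: [-0.4, 1.1, 0.8]
grip_width: -0.0001
clock: 5.6
position: [0.5558, -0.0501, 0.1037]
tool_rot: [-3.142, -0.0, 1.618]
force: [0.4, -0.2, -0.1]
grip_width: -0.0001
```

View pics/w2.png

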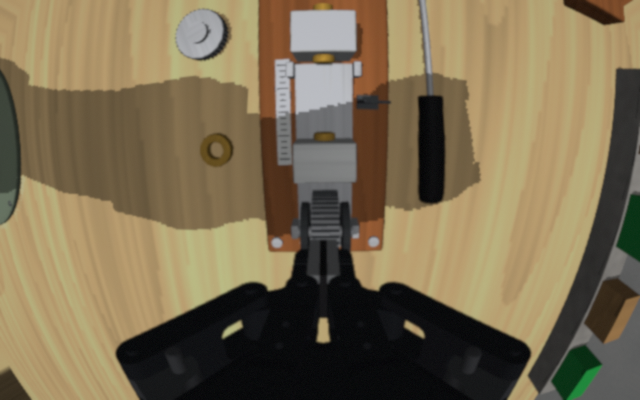

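```bash
python3 - <<'E'
from h import *
def w2f(P,c):
    f,cx,cy,o,Rm=c; p=Rm.T@(np.array(P)-o); t=np.arctan2(np.hypot(p[0],p[1]),p[2]); k=f*t/np.hypot(p[0],p[1]); return np.array([cy+k*p[1],cx+k*p[0]])
s=bot.observe(); im,d=bot.grab_frame("wrist"); c=cam("wrist"); print(s["position"],c[3])
print("TCP px",w2f(s["position"],c),"wheeltop px",w2f([.55735,-.066,.107],c))
for x in bot.tip_of("wrist","wheel_top")[:2]: print(x["centre"],x["score"],onz("wrist",x["centre"],.107,c))
for r in range(180,270,6):
    print(r,[ (lambda o_d,z: np.round(o_d[0]+o_d[1]*z/((c[4].T@o_d[1])[2]),3))(ray("wrist",(r,cl),c),d[r,cl]) for cl in (325,)], [round(float(d[r,cl]),3) for cl in (300,312,325,340)])
im2,d2=bot.grab_frame("side"); save(cv2.resize(im2[140:280,250:410],None,fx=5,fy=4.2,interpolation=cv2.INTER_CUBIC),"s2.png")
im2,d2=bot.grab_frame("scene"); save(cv2.resize(im2[120:260,230:390],None,fx=5,fy=4.2,interpolation=cv2.INTER_CUBIC),"sc2.png")
E
```

```text
[ 0.55581848 -0.04940255  0.10372766] [0.55207112 0.02644903 0.28545753]
TCP px [226.91382851 322.98068575] wheeltop px [252.55482685 324.09938973]
[251.6, 325.3] 0.89 [ 0.55808835 -0.06526666  0.107     ]
[108.4, 321.8] 0.28 [0.55156702 0.02407096 0.107     ]
180 [array([ 0.556, -0.026,  0.076])] [0.215, 0.215, 0.216, 0.214]
186 [array([ 0.557, -0.039,  0.042])] [0.252, 0.252, 0.252, 0.251]
192 [array([ 0.557, -0.034,  0.076])] [0.253, 0.219, 0.218, 0.252]
198 [array([ 0.557, -0.036,  0.085])] [0.254, 0.211, 0.21, 0.254]
204 [array([ 0.557, -0.038,  0.092])] [0.256, 0.204, 0.204, 0.253]
210 [array([ 0.557, -0.041,  0.094])] [0.212, 0.203, 0.203, 0.249]
216 [array([ 0.557, -0.044,  0.098])] [0.209, 0.201, 0.2, 0.251]
222 [array([ 0.557, -0.047,  0.1  ])] [0.206, 0.199, 0.199, 0.251]
228 [array([ 0.557, -0.05 ,  0.103])] [0.205, 0.198, 0.197, 0.225]
234 [array([ 0.557, -0.054,  0.104])] [0.205, 0.197, 0.197, 0.222]
240 [array([ 0.556, -0.038,  0.147])] [0.204, 0.151, 0.152, 0.235]
246 [array([ 0.556, -0.039,  0.153])] [0.205, 0.145, 0.146, 0.235]
252 [array([ 0.556, -0.038,  0.16 ])] [0.146, 0.138, 0.139, 0.147]
258 [array([ 0.556, -0.038,  0.167])] [0.14, 0.133, 0.133, 0.14]
264 [array([ 0.556, -0.038,  0.172])] [0.136, 0.127, 0.128, 0.135]
```

View pics/s2.png

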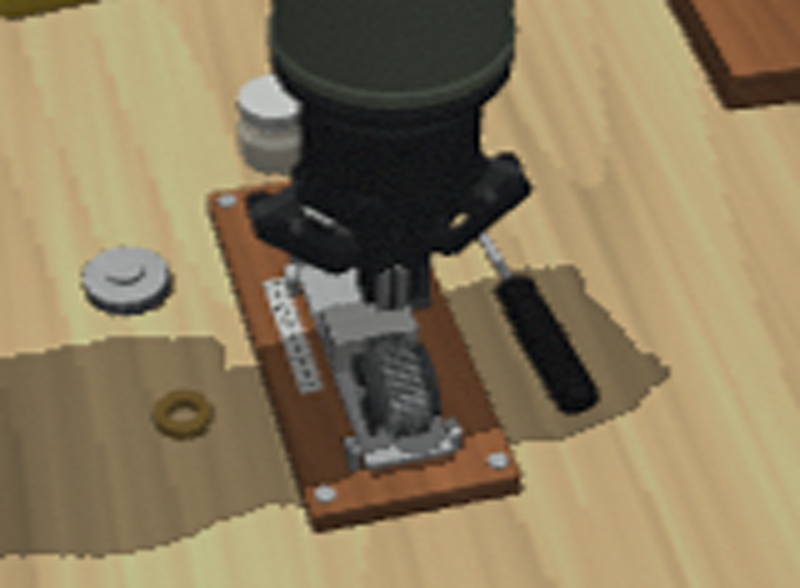

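View pics/sc2.png

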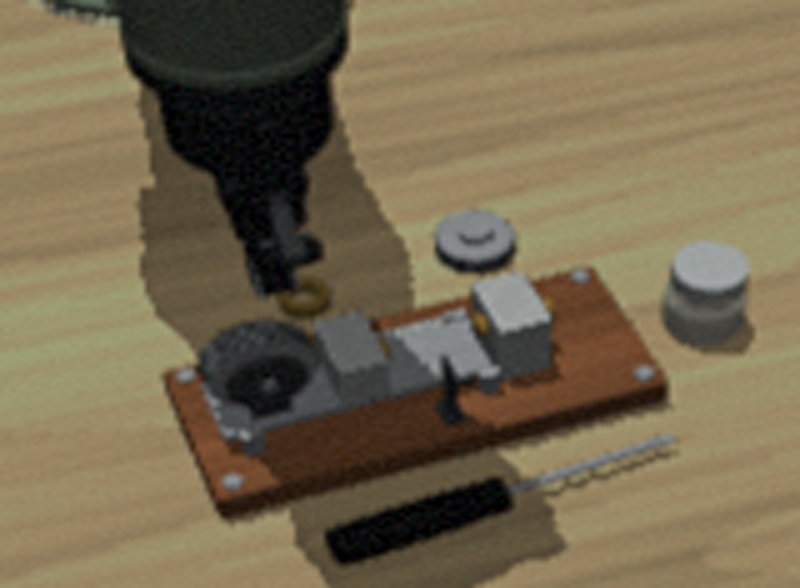

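The finger tip really ends at about z≈0.145 while the reported TCP is at 0.104. Both the depth and the pictures agree, so the first stroke passed about 40 mm above the wheel. I'll go back and descend until I feel contact.

```bash
python3 -m inch '[{"dx":-10,"dy":0,"dz":0,"rx":0,"ry":0,"rz":0,"hand":1},{"dx":-10,"dy":0,"dz":10,"rx":0,"ry":0,"rz":0,"hand":1},{"dx":-6,"dy":1,"dz":10,"rx":0,"ry":0,"rz":0,"hand":1},{"dx":0,"dy":0,"dz":6,"rx":0,"ry":0,"rz":0,"hand":1},{"dx":0,"dy":0,"dz":0,"rx":0,"ry":0,"rz":0,"hand":1}]'
python3 - <<'E'
from h import *
s=bot.observe(); im,d=bot.grab_frame("wrist"); c=cam("wrist"); print(s["position"])
save(im[150:350,220:430],"w3.png")
im2,d2=bot.grab_frame("scene"); save(cv2.resize(im2[120:260,230:390],None,fx=5,fy=4.2,interpolation=cv2.INTER_CUBIC),"sc3.png")
for r in range(230,290,4):
    o,q=ray("wrist",(r,325),c); P=o+q*d[r,325]/(c[4].T@q)[2]; print(r,np.round(P,3))
E
```

```text
clock: 6.35
position: [0.5574, -0.0764, 0.0764]
tool_rot: [-3.14, -0.001, 1.617]
force: [0.8, -0.1, 0.6]
grip_width: 0.0001
[ 0.55735301 -0.07641075  0.07636991]
230 [ 0.558 -0.064  0.108]
234 [ 0.558 -0.067  0.108]
238 [ 0.558 -0.07   0.107]
242 [ 0.558 -0.064  0.123]
246 [ 0.558 -0.064  0.128]
250 [ 0.558 -0.064  0.132]
254 [ 0.558 -0.064  0.135]
258 [ 0.558 -0.064  0.14 ]
262 [ 0.558 -0.064  0.143]
266 [ 0.558 -0.064  0.146]
270 [ 0.558 -0.064  0.15 ]
274 [ 0.558 -0.065  0.152]
278 [ 0.558 -0.066  0.153]
282 [ 0.558 -0.068  0.153]
286 [ 0.558 -0.069  0.154]
```

View pics/sc3.png

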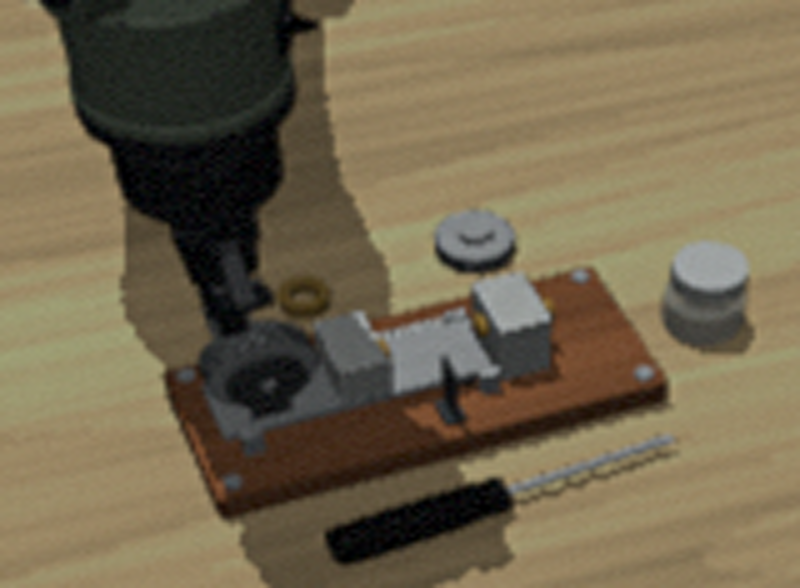

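```bash
python3 -m inch '[{"dx":-3,"dy":0,"dz":6,"rx":0,"ry":0,"rz":0,"hand":1},{"dx":0,"dy":0,"dz":4,"rx":0,"ry":0,"rz":0,"hand":1},{"dx":0,"dy":0,"dz":0,"rx":0,"ry":0,"rz":0,"hand":1}]'
python3 -m inch '[{"dx":0,"dy":0,"dz":2,"rx":0,"ry":0,"rz":0,"hand":1},{"dx":0,"dy":0,"dz":0,"rx":0,"ry":0,"rz":0,"hand":1}]'
python3 -m inch '[{"dx":0,"dy":0,"dz":2,"rx":0,"ry":0,"rz":0,"hand":1},{"dx":0,"dy":0,"dz":0,"rx":0,"ry":0,"rz":0,"hand":1}]'
```

```text
clock: 6.75
position: [0.5579, -0.0794, 0.0671]
tool_rot: [-3.141, -0.0, 1.618]
force: [0.8, 0.4, 0.4]
grip_width: -0.0
clock: 6.95
position: [0.5583, -0.0793, 0.0657]
tool_rot: [3.141, -0.0, 1.618]
force: [-1.5, -0.1, 4.5]
grip_width: 0.0003
clock: 7.15
position: [0.5583, -0.0793, 0.0638]
tool_rot: [3.141, 0.0, 1.618]
force: [-1.1, 0.1, 5.0]
grip_width: -0.0001
```

```bash
python3 -m inch '[{"dx":0,"dy":0,"dz":1,"rx":0,"ry":0,"rz":0,"hand":1},{"dx":2,"dy":0,"dz":0,"rx":0,"ry":0,"rz":0,"hand":1},{"dx":4,"dy":0,"dz":0,"rx":0,"ry":0,"rz":0,"hand":1}]'
python3 -m inch '[{"dx":4,"dy":0,"dz":0,"rx":0,"ry":0,"rz":0,"hand":1},{"dx":4,"dy":0,"dz":0,"rx":0,"ry":0,"rz":0,"hand":1}]'
python3 -m inch '[{"dx":4,"dy":0,"dz":0,"rx":0,"ry":0,"rz":0,"hand":1},{"dx":4,"dy":0,"dz":0,"rx":0,"ry":0,"rz":0,"hand":1},{"dx":4,"dy":0,"dz":0,"rx":0,"ry":0,"rz":0,"hand":1}]'
python3 - <<'E'
from h import *
im,d=bot.grab_frame("wrist"); save(im,"w4.png"); c=cam("wrist")
p=np.load("rig.npy")
def rig(P): g=P[:2]-p[:2]; cc,s=np.cos(p[2]),np.sin(p[2]); return np.round(np.array([g@[cc,s],g@[-s,cc]])*1000,1)
for t,z in [("wheel_top",.107),("jaw_face",.077),("mark",.025)]:
    for x in bot.tip_of("wrist",t)[:2]: print(t,np.round(x["centre"],1),round(x["score"],2),rig(onz("wrist",x["centre"],z,c)))
E
```

```text
clock: 7.45
position: [0.558, -0.0742, 0.063]
tool_rot: [3.141, 0.001, 1.617]
force: [-2.9, -1.7, 6.1]
grip_width: 0.0
clock: 7.65
position: [0.5574, -0.0657, 0.063]
tool_rot: [-3.141, 0.001, 1.617]
force: [-3.2, -1.8, 6.6]
grip_width: -0.0002
clock: 7.95
position: [0.5568, -0.0536, 0.0629]
tool_rot: [-3.141, 0.001, 1.617]
force: [-3.4, -1.6, 6.0]
grip_width: 0.0002
mark [ 96.8 372.5] 0.73 [34.9 10.5]
```

View pics/w4.png

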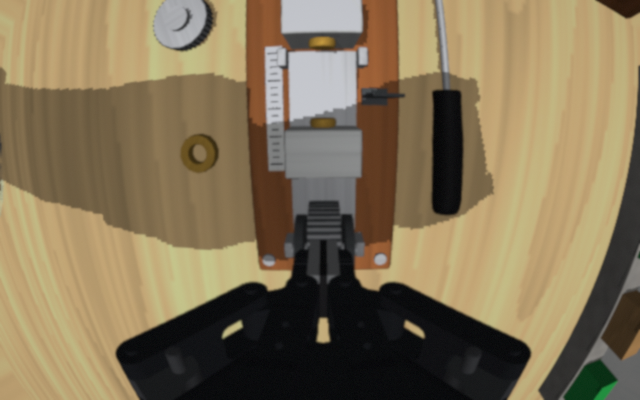

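```bash
cat >> h.py <<'E'
_p=None
def rig(P):
    p=np.load("rig.npy"); g=P[:2]-p[:2]; cc,s=np.cos(p[2]),np.sin(p[2]); return np.round(np.array([g@[cc,s],g@[-s,cc]])*1000,1)
E
python3 - <<'E'
from h import *
c=cam("wrist")
for nm,rc,z in [("jawL",(128,286),.0745),("jawR",(128,360),.0745),("bladeL",(93,364),.077),("bladeR",(95,403),.077),("blockL",(37,284),.077),("blockR",(38,362),.077)]: print(nm,rig(onz("wrist",rc,z,c)))
im=cv2.imread("pics/w4.png").astype(int)
print(im[115:140,295].mean(1).round().astype(int),im[115:140,350].mean(1).round().astype(int))
print(im[85:110,375].mean(1).round().astype(int),im[85:110,395].mean(1).round().astype(int))
E
```

```text
jawL [-20.3  -8.5]
jawR [20.4 -8.5]
bladeL [22.  10.8]
bladeR [43.5 10.7]
blockL [-20.7  41.8]
blockR [20.8 41.3]
[200 200 194 173 139 120 116 115 114 111 103  88  73  68  75  93 111 122
 128 128 128 128 129 131 132] [119 119 119 119 119 119 119 118 118 113 100  79  70  72  85 105 122 133
 136 136 135 137 138 139 140]
[105  98  85  79  72  63  55  51  49  47  43  34  32  37  44  47  47  47
  49  53  59  63  64  63  63] [57 57 57 57 58 59 57 56 53 49 46 43 43 52 55 58 58 59 59 58 58 58 58 59
 58]
```

```bash
python3 -m inch '[{"dx":0,"dy":0,"dz":-8,"rx":0,"ry":0,"rz":0,"hand":1},{"dx":-8,"dy":0,"dz":0,"rx":0,"ry":0,"rz":0,"hand":1},{"dx":-10,"dy":0,"dz":0,"rx":0,"ry":0,"rz":0,"hand":1},{"dx":-10,"dy":0,"dz":0,"rx":0,"ry":0,"rz":0,"hand":1},{"dx":0,"dy":0,"dz":0,"rx":0,"ry":0,"rz":0,"hand":1}]'
python3 - <<'E'
from h import *
s=bot.observe(); print(s["position"],s["force"])
im,d=bot.grab_frame("wrist"); save(cv2.resize(im[20:150,260:420],None,fx=5,fy=4.6,interpolation=cv2.INTER_CUBIC),"w5.png"); c=cam("wrist"); np.save("w5cam.npy",np.array(c,dtype=object),allow_pickle=True)
for t,z in [("jaw_face",.077),("mark",.025)]:
    for x in bot.tip_of("wrist",t)[:2]: print(t,np.round(x["centre"],1),round(x["score"],2),rig(onz("wrist",x["centre"],z,c)))
E
```

```text
clock: 8.65
position: [0.5581, -0.0838, 0.0704]
tool_rot: [-3.141, 0.001, 1.615]
force: [0.1, 0.1, 0.0]
grip_width: 0.0
[ 0.55807901 -0.0837824   0.07042753] [0.09554658 0.12944152 0.02765331]
jaw_face [ 74.5 322.2] 0.94 [-0.3 -8.4]
mark [ 57.  371.2] 0.72 [35.  10.4]
```

View pics/w5.png

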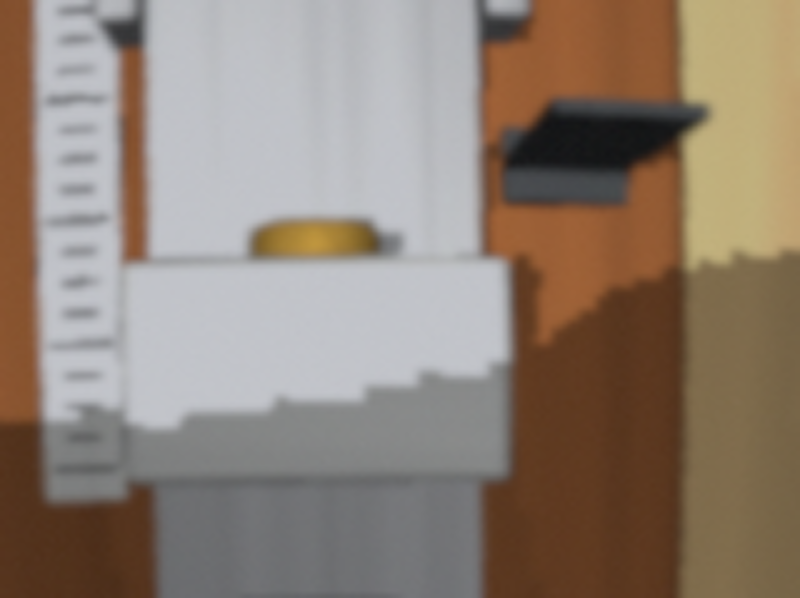

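```bash
python3 - <<'E'
from h import *
c=np.load("w5cam.npy",allow_pickle=True)
K=lambda u,v:(20+v/4.6-.4,260+u/5-.4)
for nm,uv,z in [("jawL",(128,261),.077),("jawR",(508,259),.077),("jawbackL",(140,482),.077),("bladefarL",(555,99),.077),("bladefarR",(708,104),.077),("bladenearL",(548,106),.077),("bladenearR",(700,118),.077),("footnearL",(505,203),.027),("mark baseL",(520,172),.027)]: print(nm,rig(onz("wrist",K(*uv),z,c)))
E
```

```text
jawL [-20.9  -9.1]
jawR [21.4 -8.9]
jawbackL [-19.9 -36.5]
bladefarL [26.7 11.6]
bladefarR [44.4 12.1]
bladenearL [25.9 10.6]
bladenearR [43.4 10.2]
footnearL [27.   4.7]
mark baseL [29.2  9.9]
```

```bash
python3 -m inch '[{"dx":2,"dy":0,"dz":5,"rx":0,"ry":0,"rz":0,"hand":1},{"dx":0,"dy":0,"dz":2.5,"rx":0,"ry":0,"rz":0,"hand":1},{"dx":2,"dy":0,"dz":0,"rx":0,"ry":0,"rz":0,"hand":1},{"dx":4,"dy":0,"dz":0,"rx":0,"ry":0,"rz":0,"hand":1},{"dx":4,"dy":0,"dz":0,"rx":0,"ry":0,"rz":0,"hand":1},{"dx":4,"dy":0,"dz":0,"rx":0,"ry":0,"rz":0,"hand":1},{"dx":4,"dy":0,"dz":0,"rx":0,"ry":0,"rz":0,"hand":1},{"dx":4,"dy":0,"dz":0,"rx":0,"ry":0,"rz":0,"hand":1},{"dx":4,"dy":0,"dz":0,"rx":0,"ry":0,"rz":0,"hand":1},{"dx":2,"dy":0,"dz":0,"rx":0,"ry":0,"rz":0,"hand":1}]'
python3 -m inch '[{"dx":0,"dy":0,"dz":-8,"rx":0,"ry":0,"rz":0,"hand":1},{"dx":-8,"dy":0,"dz":0,"rx":0,"ry":0,"rz":0,"hand":1},{"dx":-10,"dy":0,"dz":0,"rx":0,"ry":0,"rz":0,"hand":1},{"dx":-10,"dy":0,"dz":0,"rx":0,"ry":0,"rz":0,"hand":1},{"dx":0,"dy":0,"dz":0,"rx":0,"ry":0,"rz":0,"hand":1},{"dx":0,"dy":0,"dz":0,"rx":0,"ry":0,"rz":0,"hand":1}]'
python3 - <<'E'
from h import *
s=bot.observe(); print(s["position"],s["force"])
im,d=bot.grab_frame("wrist"); save(cv2.resize(im[20:150,260:420],None,fx=5,fy=4.6,interpolation=cv2.INTER_CUBIC),"w6.png"); c=cam("wrist"); np.save("w6cam.npy",np.array(c,dtype=object),allow_pickle=True)
for t,z in [("jaw_face",.077),("mark",.025)]:
    for x in bot.tip_of("wrist",t)[:2]: print(t,np.round(x["centre"],1),round(x["score"],2),rig(onz("wrist",x["centre"],z,c)))
E
```

```text
clock: 9.8
position: [0.557, -0.0507, 0.0632]
tool_rot: [3.141, -0.0, 1.619]
force: [-0.6, -0.7, 6.9]
grip_width: -0.0001
clock: 10.4
position: [0.558, -0.0798, 0.071]
tool_rot: [-3.141, -0.0, 1.617]
force: [0.1, 0.4, 0.4]
grip_width: 0.0003
[ 0.55804412 -0.07982516  0.07101504] [0.10005875 0.43121692 0.42340605]
jaw_face [ 64.7 321. ] 0.81 [-1.   0.6]
mark [ 63.8 371.9] 0.86 [35.6  8.7]
```

View pics/w6.png

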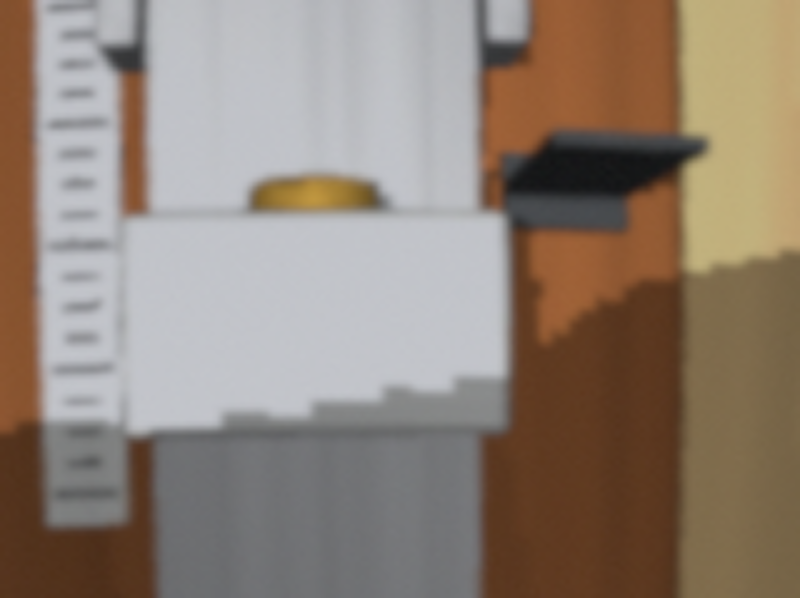

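```bash
python3 - <<'E'
from h import *
c=np.load("w6cam.npy",allow_pickle=True)
K=lambda u,v:(20+v/4.6-.4,260+u/5-.4)
for nm,uv,z in [("jawL",(128,215),.077),("jawR",(508,213),.077),("jawbackL",(140,436),.077),("bladefarL",(555,131),.077),("bladefarR",(708,136),.077),("bladenearL",(548,138),.077),("bladenearR",(700,150),.077)]: print(nm,rig(onz("wrist",K(*uv),z,c)))
E
```

```text
jawL [-20.9  -0. ]
jawR [21.4  0.2]
jawbackL [-19.8 -27.6]
bladefarL [26.8 10.9]
bladefarR [44.4 11.4]
bladenearL [26.   9.9]
bladenearR [43.5  9.5]
```

```bash
python3 -m inch '[{"dx":0,"dy":0,"dz":5,"rx":0,"ry":0,"rz":0,"hand":1},{"dx":0,"dy":0,"dz":3,"rx":0,"ry":0,"rz":0,"hand":1},{"dx":2,"dy":0,"dz":0,"rx":0,"ry":0,"rz":0,"hand":1},{"dx":4,"dy":0,"dz":0,"rx":0,"ry":0,"rz":0,"hand":1},{"dx":4,"dy":0,"dz":0,"rx":0,"ry":0,"rz":0,"hand":1},{"dx":4,"dy":0,"dz":0,"rx":0,"ry":0,"rz":0,"hand":1},{"dx":4,"dy":0,"dz":0,"rx":0,"ry":0,"rz":0,"hand":1},{"dx":4,"dy":0,"dz":0,"rx":0,"ry":0,"rz":0,"hand":1},{"dx":2,"dy":0,"dz":0,"rx":0,"ry":0,"rz":0,"hand":1},{"dx":0,"dy":0,"dz":0,"rx":0,"ry":0,"rz":0,"hand":1}]'
python3 -m inch '[{"dx":0,"dy":0,"dz":-8,"rx":0,"ry":0,"rz":0,"hand":1},{"dx":-8,"dy":0,"dz":0,"rx":0,"ry":0,"rz":0,"hand":1},{"dx":-8,"dy":0,"dz":0,"rx":0,"ry":0,"rz":0,"hand":1},{"dx":0,"dy":0,"dz":0,"rx":0,"ry":0,"rz":0,"hand":1},{"dx":0,"dy":0,"dz":0,"rx":0,"ry":0,"rz":0,"hand":1}]'
python3 - <<'E'
from h import *
s=bot.observe(); print(s["position"],s["force"])
im,d=bot.grab_frame("wrist"); save(cv2.resize(im[20:150,260:420],None,fx=5,fy=4.6,interpolation=cv2.INTER_CUBIC),"w7.png"); c=cam("wrist"); np.save("w7cam.npy",np.array(c,dtype=object),allow_pickle=True)
E
```

```text
clock: 11.55
position: [0.5572, -0.0549, 0.0633]
tool_rot: [3.141, 0.0, 1.618]
force: [-1.1, 1.6, 6.8]
grip_width: 0.0002
clock: 12.05
position: [0.5576, -0.0719, 0.071]
tool_rot: [-3.141, -0.0, 1.617]
force: [-0.4, 0.0, 0.2]
grip_width: -0.0002
[ 0.5576224  -0.07185538  0.07098715] [-0.44329566  0.04821298  0.24889266]
```

View pics/w7.png

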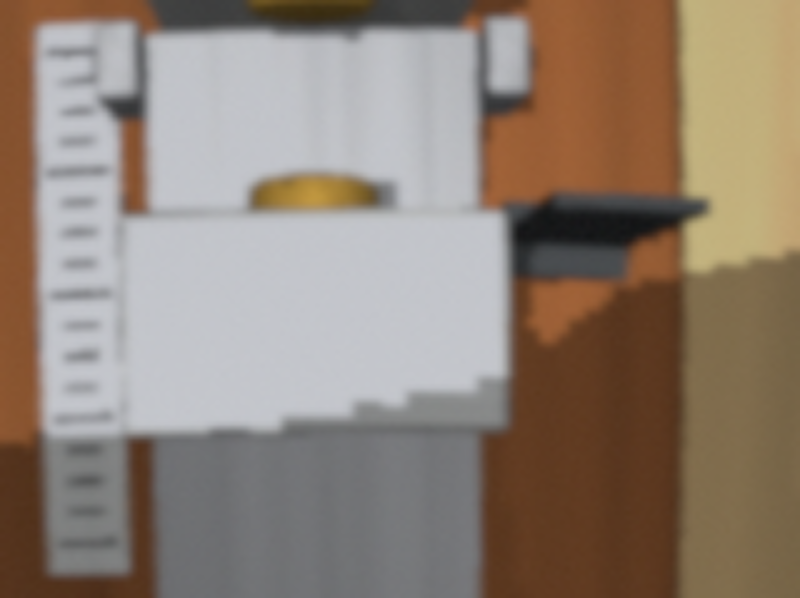

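```bash
cat > meas.py <<'E'
from h import *
def meas(N=6,name=None):
    ims=[bot.grab_frame("wrist")[0].astype(float) for _ in range(N)]
    c=cam("wrist"); im=np.mean(ims,0); g=im.mean(2)
    np.save("last.npy",g); np.save("lastcam.npy",np.array(c,dtype=object),allow_pickle=True)
    if name: save(np.clip(cv2.resize(im[40:110,350:410].astype(np.float32),None,fx=12,fy=8,interpolation=cv2.INTER_NEAREST),0,255).astype(np.uint8),name)
    return g,c
if __name__=="__main__":
    import sys
    g,c=meas(6,sys.argv[1])
    np.set_printoptions(linewidth=200)
    r0=int(sys.argv[2])
    print("rows",np.arange(r0,r0+26))
    for cl in (290,305,345,357): print("jaw",cl,g[r0:r0+26,cl].round().astype(int))
    for cl in (368,372,376,380,385,390,394,398): print("bl",cl,g[r0:r0+26,cl].round().astype(int))
    print(bot.observe()["position"])
E
python3 meas.py w8.png 52
```

```text
rows [52 53 54 55 56 57 58 59 60 61 62 63 64 65 66 67 68 69 70 71 72 73 74 75 76 77]
jaw 290 [184 182 181 179 179 179 178 177 176 176 177 178 178 175 168 165 178 192 197 198 198 197 198 198 198 198]
jaw 305 [196 197 197 197 197 197 197 197 197 198 197 198 196 190 176 172 184 194 197 198 198 198 198 198 198 198]
jaw 345 [184 185 184 185 185 186 186 186 187 187 188 188 186 182 176 180 190 196 197 197 198 198 198 198 198 198]
jaw 357 [ 96  96  96  95  94  94  94  94  97 102 106 107 107 113 134 165 187 195 197 198 198 198 198 198 198 198]
bl 368 [100 101 100 100 101 100 101 101 101 100  97  87  70  48  33  26  24  23  23  23  27  40  59  71  75  77]
bl 372 [103 103 103 103 103 104 103 103 103 100  93  82  73  63  48  31  24  23  23  23  26  39  57  70  75  76]
bl 376 [101 101 101 101 101 102 102 102 101 100  94  85  76  66  51  33  24  24  23  23  25  35  53  68  75  76]
bl 380 [96 96 97 96 96 96 97 97 96 96 92 86 78 69 54 35 24 23 23 23 24 31 49 66 74 76]
bl 385 [93 93 93 93 93 93 94 93 94 93 91 85 78 70 56 36 24 22 23 22 25 37 58 75 85 88]
bl 390 [96 96 96 96 96 96 97 96 97 96 94 87 79 72 60 43 28 24 26 38 58 79 92 97 98 98]
bl 394 [86 86 87 86 87 87 88 88 88 89 88 84 78 73 63 47 33 32 48 68 82 88 90 90 90 89]
bl 398 [164 164 163 162 162 162 162 162 161 161 157 140 108  81  69  71  98 132 154 160 161 161 161 161 160 160]
[ 0.55780719 -0.07117828  0.07117333]
```

View pics/w8.png

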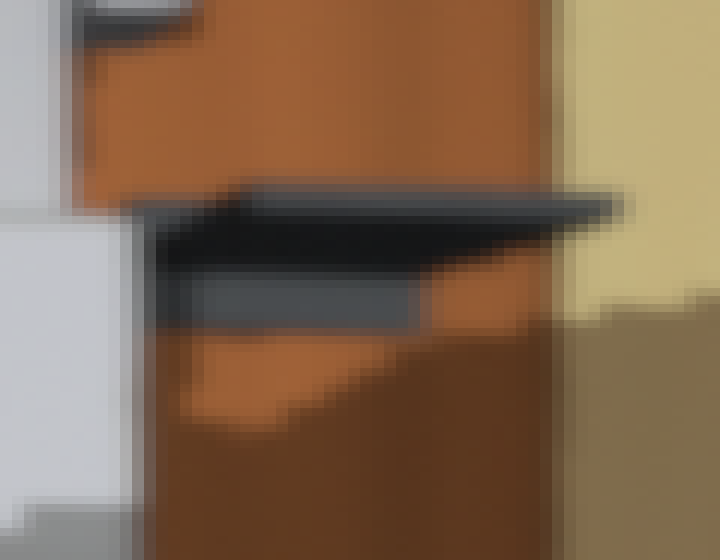

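```bash
python3 - <<'E'
from h import *
c=np.load("lastcam.npy",allow_pickle=True)
for nm,rc in [("j290",(67.6,290)),("j305",(67.2,305)),("j345",(66.8,345)),("j357",(66.6,357)),("b far376",(62.8,376)),("b near376",(66.0,376)),("b far390",(63,390)),("b near390",(66.6,390))]: print(nm,rig(onz("wrist",rc,.077,c)))
E
```

```text
j290 [-18.2   7.3]
j305 [-9.8  7.3]
j345 [12.4  7.6]
j357 [19.1  7.9]
b far376 [29.9 10.5]
b near376 [29.9  8.7]
b far390 [38.  10.9]
b near390 [38.   8.8]
```

```bash
python3 -m inch '[{"dx":0,"dy":0,"dz":5,"rx":0,"ry":0,"rz":0,"hand":1},{"dx":0,"dy":0,"dz":3,"rx":0,"ry":0,"rz":0,"hand":1},{"dx":0,"dy":0,"dz":0,"rx":0,"ry":0,"rz":0,"hand":1}]'
python3 -m inch '[{"dx":1,"dy":0,"dz":0,"rx":0,"ry":0,"rz":0,"hand":1},{"dx":2,"dy":0,"dz":0,"rx":0,"ry":0,"rz":0,"hand":1},{"dx":2,"dy":0,"dz":0,"rx":0,"ry":0,"rz":0,"hand":1},{"dx":0,"dy":0,"dz":0,"rx":0,"ry":0,"rz":0,"hand":1},{"dx":0,"dy":0,"dz":0,"rx":0,"ry":0,"rz":0,"hand":1}]'
python3 -m inch '[{"dx":0,"dy":0,"dz":-8,"rx":0,"ry":0,"rz":0,"hand":1},{"dx":0,"dy":0,"dz":0,"rx":0,"ry":0,"rz":0,"hand":1},{"dx":0,"dy":0,"dz":0,"rx":0,"ry":0,"rz":0,"hand":1}]'
python3 meas.py w9.png 54
```

```text
clock: 12.7
position: [0.5582, -0.0713, 0.063]
tool_rot: [3.141, -0.0, 1.618]
force: [-0.6, -0.4, 6.6]
grip_width: 0.0003
clock: 13.2
position: [0.558, -0.0663, 0.0633]
tool_rot: [3.141, 0.0, 1.618]
force: [-1.1, 0.2, 6.8]
grip_width: -0.0002
clock: 13.5
position: [0.5575, -0.0664, 0.0712]
tool_rot: [-3.142, 0.0, 1.618]
force: [-0.3, -0.5, -0.4]
grip_width: 0.0002
rows [54 55 56 57 58 59 60 61 62 63 64 65 66 67 68 69 70 71 72 73 74 75 76 77 78 79]
jaw 290 [179 179 178 178 177 176 176 176 177 177 177 176 177 178 179 180 178 171 164 174 190 196 197 197 198 198]
jaw 305 [196 197 197 197 196 197 197 197 197 197 197 197 197 197 197 197 191 178 170 180 192 197 197 198 198 198]
jaw 345 [184 185 185 185 185 186 186 186 186 187 187 188 188 188 188 188 185 176 173 184 194 197 198 198 198 198]
jaw 357 [ 84  87  92  94  95  94  93  92  92  92  93  95  99 104 106 106 110 125 154 181 194 197 197 198 198 198]
bl 368 [100 100 100 100 100 100 100 100 100 100 100 101 100 101 100  97  88  75  57  39  30  25  24  23  24  32]
bl 372 [103 103 103 103 103 103 103 103 103 103 103 103 103 103 103  99  89  78  72  64  50  33  24  24  23  31]
bl 376 [100 101 101 101 101 102 102 102 101 102 102 102 102 102 102  99  90  80  74  67  53  35  24  23  23  28]
bl 380 [96 96 96 97 96 97 96 96 97 97 97 97 96 97 97 95 91 83 77 72 58 38 25 23 23 26]
bl 385 [93 93 93 93 93 93 93 93 94 93 94 94 93 94 94 93 92 86 79 72 61 43 27 24 24 32]
bl 390 [96 96 96 96 96 96 96 96 96 97 97 97 97 97 97 96 95 88 80 73 62 46 30 28 41 61]
bl 394 [86 86 87 87 88 88 89 89 88 88 88 88 88 87 87 87 87 84 79 74 64 49 39 48 67 79]
bl 398 [163 162 162 161 161 161 161 161 161 162 164 164 164 164 163 162 158 142 111  83  70  74 107 139 141 120]
[ 0.55745176 -0.06641359  0.07101118]
```

View pics/w9.png

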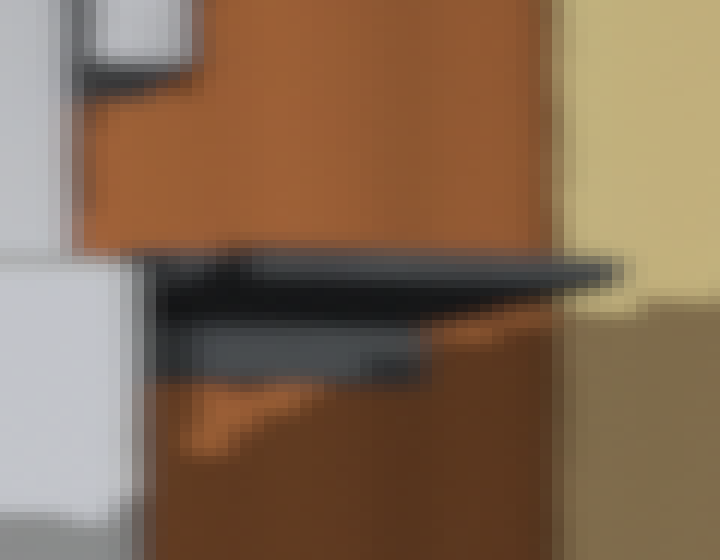

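```bash
python3 -m inch '[{"dx":0,"dy":0,"dz":-10,"rx":0,"ry":0,"rz":0,"hand":1},{"dx":10,"dy":5,"dz":0,"rx":0,"ry":0,"rz":0,"hand":1},{"dx":20,"dy":10,"dz":0,"rx":0,"ry":0,"rz":0,"hand":1},{"dx":20,"dy":5,"dz":0,"rx":0,"ry":0,"rz":0,"hand":1},{"dx":10,"dy":0,"dz":0,"rx":0,"ry":0,"rz":0,"hand":1},{"dx":0,"dy":0,"dz":0,"rx":0,"ry":0,"rz":0,"hand":1},{"dx":0,"dy":0,"dz":0,"rx":0,"ry":0,"rz":0,"hand":1},{"dx":0,"dy":0,"dz":0,"rx":0,"ry":0,"rz":0,"hand":1}]'
python3 - <<'E'
from meas import *
g,c=meas(6); im=g; print(bot.observe()["position"])
cv2.imwrite("pics/w10.png",cv2.resize(g[100:230,230:390].astype(np.float32),None,fx=5,fy=4.6,interpolation=cv2.INTER_NEAREST))
E
```

```text
clock: 14.6
position: [0.5746, -0.0067, 0.0812]
tool_rot: [-3.141, 0.001, 1.617]
force: [0.0, -0.7, -0.5]
grip_width: -0.0001
[ 0.57471522 -0.0058977   0.08118381][ WARN:0@5.791] global loadsave.cpp:1063 imwrite_ Unsupported depth image for selected encoder is fallbacked to CV_8U.
```

View pics/w10.png

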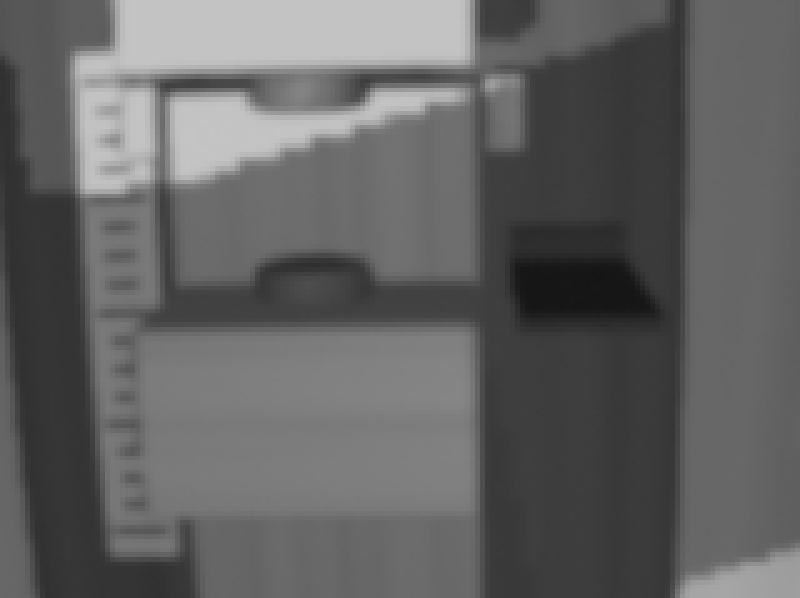

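```bash
python3 - <<'E'
import numpy as np
np.set_printoptions(linewidth=200)
from h import *
g=np.load("last.npy")
print(np.arange(150,176))
for cl in (265,275,305,320,324): print("j",cl,g[150:176,cl].round().astype(int))
for cl in (336,340,344,348,352,356,360): print("b",cl,g[150:176,cl].round().astype(int))
c=np.load("lastcam.npy",allow_pickle=True)
for r in (165,167,169,170,171):
    print(r,[rig(onz("wrist",(r,cl),.077,c)) for cl in (265,320,340,355)])
E
```

```text
[150 151 152 153 154 155 156 157 158 159 160 161 162 163 164 165 166 167 168 169 170 171 172 173 174 175]
j 265 [ 95  94  93  92  92  92  92  90  89  89  87  81  73  66  64  65  65  66  65  67  75  92 106 115 119 120]
j 275 [106 106 106 106 106 106 105 106 105 104 100  88  75  67  65  65  65  65  66  68  78  96 110 119 122 121]
j 305 [110 110 110 110 110 109 108 106 102  97  88  75  65  62  64  65  66  66  68  75  90 106 119 125 126 126]
j 320 [110 110 110 110 110 110 110 110 109 105  94  80  69  65  65  65  66  66  69  78  94 112 123 128 128 128]
j 324 [102 102 103 103 103 103 103 103 102 100  93  81  71  66  65  64  65  65  67  72  84  98 107 110 111 111]
b 336 [43 45 45 46 44 41 33 26 23 22 22 23 22 22 22 22 22 25 30 39 43 50 56 60 62 62]
b 340 [44 44 46 46 45 40 33 26 23 23 22 23 22 22 22 23 23 25 32 38 44 50 56 59 60 61]
b 344 [45 45 46 47 45 41 32 26 23 22 22 22 22 22 23 23 22 25 32 40 46 52 58 61 62 62]
b 348 [44 45 46 46 45 41 32 26 22 21 22 22 22 22 22 22 22 26 32 39 45 51 56 60 61 61]
b 352 [44 45 46 46 45 40 32 26 22 22 22 22 22 22 22 21 22 25 32 39 45 49 53 56 57 57]
b 356 [56 56 56 56 56 54 51 46 40 34 28 25 23 22 22 21 22 25 32 40 45 50 54 56 57 58]
b 360 [58 59 59 58 58 58 58 58 58 58 58 57 54 50 44 37 32 29 34 40 46 50 55 57 59 59]
165 [array([-15.6,  13.9]), array([18.4, 13.6]), array([30.7, 13.6]), array([39.9, 13.7])]
167 [array([-15.6,  12.6]), array([18.4, 12.4]), array([30.7, 12.4]), array([39.9, 12.4])]
169 [array([-15.7,  11.3]), array([18.4, 11.1]), array([30.7, 11.1]), array([39.9, 11.2])]
170 [array([-15.7,  10.7]), array([18.4, 10.5]), array([30.7, 10.5]), array([40. , 10.5])]
171 [array([-15.7,  10.1]), array([18.4,  9.8]), array([30.7,  9.9]), array([40. ,  9.9])]
```

```bash
python3 - <<'E'
from h import *
# pose of w9: camera = shift of last; approximate by w7cam rotation, scaled rows
c=np.load("w7cam.npy",allow_pickle=True)
for nm,rc in [("j357",(71.95,357)),("j305",(72.7,305)),("j290",(73,290)),("bl376",((70.5+74.3)/2,376)),("bl380",((70.6+74.45)/2,380)),("bl390",((71.1+74.8)/2,390))]: print(nm,rig(onz("wrist",rc,.077,c)))
E
```

```text
j357 [19.   4.5]
j305 [-9.9  3.9]
j290 [-18.3   3.9]
bl376 [29.8  4.7]
bl380 [32.1  4.7]
bl390 [37.8  4.8]
```

Both views put the jaw face within about 0.1 mm of the blade's middle plane. I'll take the hand away now.

```bash
python3 -m inch '[{"dx":0,"dy":0,"dz":-15,"rx":0,"ry":0,"rz":0,"hand":1},{"dx":0,"dy":0,"dz":-25,"rx":0,"ry":0,"rz":0,"hand":1},{"dx":-15,"dy":0,"dz":-25,"rx":0,"ry":0,"rz":0,"hand":1},{"dx":-25,"dy":0,"dz":-25,"rx":0,"ry":0,"rz":0,"hand":1},{"dx":-25,"dy":0,"dz":-20,"rx":0,"ry":0,"rz":0,"hand":1},{"dx":-25,"dy":0,"dz":0,"rx":0,"ry":0,"rz":0,"hand":1},{"dx":-25,"dy":0,"dz":0,"rx":0,"ry":0,"rz":0,"hand":1},{"dx":-15,"dy":0,"dz":0,"rx":0,"ry":0,"rz":0,"hand":1},{"dx":0,"dy":0,"dz":0,"rx":0,"ry":0,"rz":0,"hand":1},{"dx":0,"dy":0,"dz":0,"rx":0,"ry":0,"rz":0,"hand":1}]'
python3 - <<'E'
from h import *
im,d=bot.grab_frame("side"); a=cv2.resize(im[140:280,250:410],None,fx=5,fy=4.2,interpolation=cv2.INTER_CUBIC); save(a,"s11.png")
im,d=bot.grab_frame("wrist"); save(im,"w11.png")
E
```

```text
clock: 15.9
position: [0.5809, -0.1346, 0.1915]
tool_rot: [3.141, -0.001, 1.618]
force: [-0.4, 0.9, -0.3]
grip_width: -0.0001
```

View pics/s11.png

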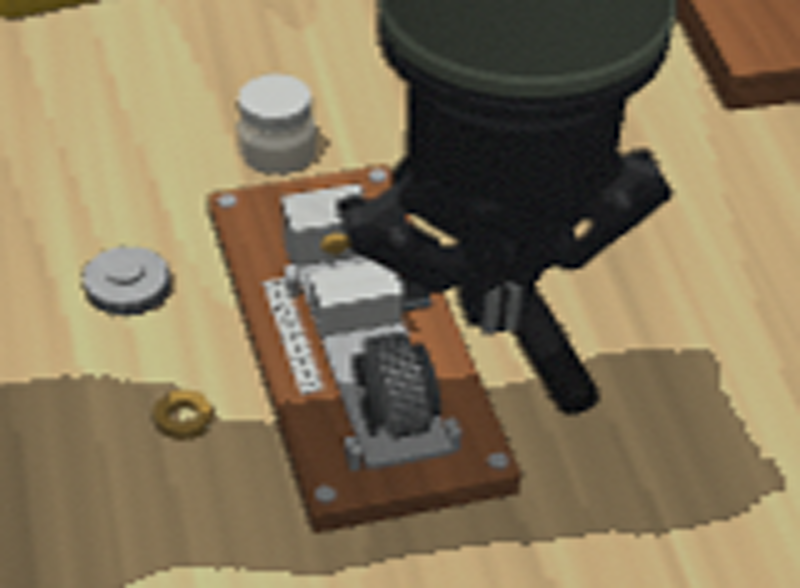

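View pics/w11.png

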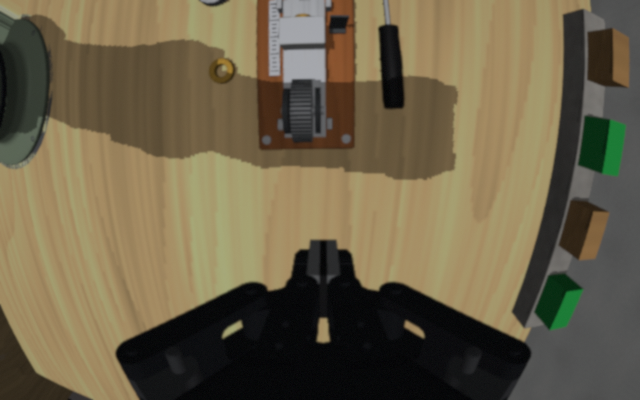

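The wrist view shows the hand clear of the rig, with the jaw face at about (303,16) px in line with the blade top at about (340,15) px. The bystanders visible in these views haven't moved. Handing in.

```bash
python3 -c "
from workcell import bot; print(bot.job_done(), bot.observe()['clock'])"
```

```text
the job is handed in; nothing more can be done
the job is handed in; nothing more can be done
```

The jaw face is now in line with the gauge blade. It took four light fingertip strokes over the wheel's top (about 5–7 N down), three long and one of 5 mm. The hand is raised clear and the job is handed in, at about 16 s on the clock.

**Alignment:** two close wrist-camera views, taken after the last stroke with the finger off the wheel, both put the jaw face within about 0.1 mm of the blade's middle. I trust that to about ±0.4 mm. The gap was about 28 mm at the start.

**Other things on the bench:** in the last pictures, the screwdriver, spare wheel, ring and jar are where they were. The meter and mug are not in the final close-ups, but the arm never went near the meter. I did not check the mug again.

**What disagreed:**
- **Fingertip height:** the shut fingers end about 43 mm short of the reported tool point. My first pass therefore went through the air above the wheel, touching nothing. After that I lowered the hand until I felt contact.
- **Early gap reading:** the first view from farther away placed the blade and jaw 3–4 mm differently along the rig than the later close ones, so I set the jaw by its distance to the blade within each picture.
- **Side force:** the first stroke that touched the wheel showed about 3 N sideways that I couldn't explain. In the later strokes it was about 1 N.

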